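Zero the reed pressure tester with the pin vise

ROBOT

A 6-joint arm with a two-finger parallel gripper is mounted at the origin on the work surface. World frame = base frame: x ahead of the robot, y to its left, z up, the work surface at z = 0. Lengths are in m, angles in rad, forces in N, time in s.
With the tool pointing down it reaches from about 0.275 to 1 m from the base axis. Payload 8.4 kg.
Tool frame: the origin (TCP) lies on the centre line of the jaws, within the pads' length; the fingertips stand 17 mm ahead of it and the grasp point (between the pads) lies 2 mm behind it (bot.tcp_to_tips is the y of the fingertips in the tool frame, in m); y points along the fingers, z is the direction in which the jaws open and shut, and the axes are right-handed (so a half turn about y gives the same grasp; the last joint's range is limited). The gripper opens to 85 mm and grips with 20 to 120 N. Pads are 22 mm wide; open, the fingers measure 114 mm over their backs; the gripper's body (76 mm by 85 mm) begins 54 mm behind the grasp point. The pads swing forward as they close: fully open they stand 13 mm farther back than shut.
Start: joints at [1.2, 0.353, 1.633, -0, 1.155, -0.002], TCP at [0.225, 0.583, 0.248] pointing down, gripper open.
Joint ranges: [-2.63, 2.63], [-0.92, 2.1], [0.06, 2.66], [-1.3, 4.44], [0, 2.69], [-3.02, 3.02]. Speed limits (rad/s): [2.22, 2.22, 2.79, 3.14, 3.14, 3.14].

INTERFACE

Orientations are given as a unit quaternion [x, y, z, w].
In Python, from workcell import bot, hand, kinematics, get_obs, vision, hand_in gives the robot as it stands. The module is installed in compiled form; this text tells all that it offers. Calls block until the motion is done:
- bot.reach(position, orientation): joint-space move of the TCP to a pose.
- bot.servo_line(position, ori=None, velocity=0.15): straight line of the TCP; ori=None keeps the orientation; velocity is the mean speed in m/s.
- bot.goto_joints(angles): joint-space move.
- hand.move_gripper(opening, strength=None): finger opening in m; strength is the grip in N (None keeps the last); returns when the fingers have stopped.
- bot.dwell(seconds).
- kinematics.solve_ik(position, orientation): joint angles nearest the present ones, or None.
- get_obs(): the state.
- vision.read_camera(name): name is "scene" or "top" or "wrist"; returns a dict with "frame" (420x560x3 uint8, red, green, blue), "intrinsics" (3x3 intrinsics, pixels), "dist" ([k1, k2, p1, p2, k3] as OpenCV has them; the pictures are not rectified), "view" (4x4, takes a point from world to camera coordinates). Camera axes: x right, y down, z forward; pixel columns grow to the right and rows downward; lengths in m; the calibration is good to about 2 mm. A picture is of the moment at which its call begins. There is no depth.
A pose or a line that the arm cannot do raises bot.IKError and nothing moves.
- hand_in(): hands the job in, once; it reports no verdict.
The state is a dict: "time_s": time; "joint_pos": joint angles; "joint_vel": joint speeds; "joint_efforts": joint torques, N m; "position": TCP position; "orientation": TCP orientation; "wrist_force": force on the tool from outside, world axes, zero at the start; "ft_torque": the same for the moment, N m; "gripper_width": finger opening in m.
Only numpy, scipy, OpenCV 4.12 (cv2) and the standard library are available. Lean on these libraries where they do the work, as an engineer would, in place of code of your own. Each camera call takes 0.05 s, during which the arm holds its last target.

TASK

Zero the reed pressure tester: first press its round brass chamber cap down until it is fully home, then take the steel pin vise by its barrel out of its wooden stand, reach its pin down through the small hole in the white plate on the tester, and press the recessed red button fully down. Finish while still gripping the vise and holding the button down: do not let go or back off. Leave the canister, the jar and the two wedges where they are.

Things in the scene. Friction and masses are not known exactly. Their poses are not given: they have to be found in the camera images.
- tester: Reed pressure tester, fixed to the shelf: dark wooden block 160 (x) x 200 (y) mm with a grey deck, deck top 58 mm above its underside. Origin at the centre of its underside, z up; it may be turned about z. On the deck: the brass cap, centred at (0, -48) mm in the tester's frame; the 36 mm square white plate (2 mm thick) with the hole, centred at (0, +55); a small round dial (42 mm wide, 7 mm high) at (50, 12).
- cap_top (a point): Centre of the flat top of the brass chamber cap (flange 54 mm diameter, 10 mm thick, on a black rubber stem). Fully home, its top is 68 mm above the tester's underside (10 mm above the deck); at the start it stands 5 to 8 mm higher.
- cap (a joint): Travel of the cap straight down, m: 0 = 8 mm proud, 0.008 = fully home (hard stop). Starts between 0 and 0.003. A tight fit: it takes about 8 N to slide and stays where it is left.
- aperture (a point): Centre of the mouth of the hole, 60 mm above the tester's underside on the white plate's top face; axes as the tester's. Round hole of 16 mm diameter going straight down 40 mm; too narrow for a gripper finger.
- button_top (a point): Centre of the flat top of the red zero button (14.4 mm diameter) down the hole: 24 mm below the hole's mouth when up, 30 mm when fully pressed.
- zero_button (a joint): Travel of the red button straight down, m: 0 = up, 0.006 = fully down (hard stop). Spring: starts to move at about 2 N, about 5 N at full travel; springs back when released.
- pin_vise: Steel pin vise, loose, about 80 g, 125 mm long. Origin at the free end of its pin (its lowest point when upright), z up along its length: pin 6 mm diameter from 0 to 36 mm, cone up to 13 mm diameter at 46 mm, collar of 22 mm diameter from 55 to 60 mm, banded barrel of 13 mm diameter from 60 to 125 mm. At the start it stands upright in the stand with the collar resting on the stand's top.
- vise_barrel (a point): Middle of the vise's barrel on its axis, 92.5 mm above the pin's end: the place to grip.
- stand_mouth (a point): Centre of the hole in the top face of the vise's stand, a pale wooden block 70 x 70 x 65 mm fixed to the shelf; hole 16 mm diameter, 60 mm deep. The vise's pin end starts 55 mm below this point and its top 70 mm above.
- canister: Brass screw-top canister, 72 mm diameter, 86 mm high, loose; origin at the centre of its underside. Leave it alone.
- amber_jar: Squat amber glass jar, 72 mm diameter, 70 mm high, loose; origin at the centre of its underside. Leave it alone.
- wedge_a: Maple reed pan wedge, 28 x 90 (y) x 22 mm, loose; origin at the centre of its underside. Leave it alone.
- wedge_b: The other maple wedge, same size and origin. Leave it alone.

How it is judged:
On the way, in this order (a step that is already met when the one before it is completed fails the run):
1. the chamber cap is pressed fully home (value of joint cap above 0.0068 m and value of joint zero_button below 0.001 m), for 0.2 s.
2. the red button is pressed down through the hole with the gripped pin vise (value of joint zero_button above 0.0045 m and contact force between pin_vise and tester above 1.5 N and contact force between the fingers and pin_vise above 2 N and distance between the grasp point and vise_barrel below 0.045 m and horizontal distance between pin_vise and aperture below 0.009 m and z of pin_vise in the frame of aperture below -0.022 m), for 0.2 s.
At the end, for the whole second after the job is handed in: Cap within 1.2 mm of its stop; the gripper still grips the vise by its barrel, its pin through the hole (end over 22 mm below the mouth, within 9 mm of its axis) pushing over 1.5 N and holding the red button at least 4.5 of its 6 mm down (all of step 2 and value of joint cap above 0.0068 m); the arm keeps its last pose, push and grip.
It fails at once if the canister is shifted by over 20 mm or tipped (distance of canister from where it was at the start of the episode above 0.02 m or angle between canister's own z axis and vertical above 0.3 rad).
It fails at once if the amber_jar is shifted by over 20 mm or tipped (distance of amber_jar from where it was at the start of the episode above 0.02 m or angle between amber_jar's own z axis and vertical above 0.3 rad).
It fails at once if the wedge_a is shifted by over 20 mm or tipped (distance of wedge_a from where it was at the start of the episode above 0.02 m or angle between wedge_a's own z axis and vertical above 0.3 rad).
It fails at once if the wedge_b is shifted by over 20 mm or tipped (distance of wedge_b from where it was at the start of the episode above 0.02 m or angle between wedge_b's own z axis and vertical above 0.3 rad).
It also fails if it takes over 48 s, if anything falls off the work surface, if the arm or the gripper's body presses on something with over 40 N, if the wrist force passes 120 N, or if a joint passes its speed limit or range.

## Working session

There is one attempt and no reset: what is moved stays moved. The work goes in short steps, each a Python script; the robot and the scene stay as the last script left them, time stands still between calls to the robot, and variables do not carry over. Pictures are saved under pics/ and viewed, and the job is handed in when it is done.

```bash
mkdir -p pics; ls
python3 - <<'E'
from workcell import bot, hand, get_obs, vision
import cv2, pickle
for n in ["scene","top","wrist"]:
    r=vision.read_camera(n); pickle.dump(r,open(f"pics/{n}0.pkl","wb"))
    cv2.imwrite(f"pics/{n}0.png",r["frame"][:,:,::-1])
    print(n,r["intrinsics"].tolist(),r["dist"],r["view"].round(4).tolist())
o=get_obs();print({k:o[k] for k in ("time_s","position","orientation","wrist_force","gripper_width")},bot.tcp_to_tips)
E
```

```text
pics
scene [[496.9880295030258, 0.0, 275.22224471604443], [0.0, 496.9880295030258, 206.4847266645014], [0.0, 0.0, 1.0]] [-0.0670571  0.         0.         0.         0.       ] [[0.7961, 0.6051, -0.0068, -0.5011], [0.4637, -0.6173, -0.6356, -0.2556], [-0.3888, 0.5029, -0.772, 1.5919], [0.0, 0.0, 0.0, 1.0]]
top [[504.5850836393702, 0.0, 275.69097286867867], [0.0, 504.5850836393702, 216.7054424936687], [0.0, 0.0, 1.0]] [-0.15909008  0.          0.          0.          0.        ] [[-0.0153, -0.9999, -0.0055, -0.0037], [-0.991, 0.0159, -0.1331, 0.6217], [0.1332, 0.0034, -0.9911, 1.2657], [0.0, 0.0, 0.0, 1.0]]
wrist [[372.88555160719056, 0.0, 280.23284926894814], [0.0, 372.88555160719056, 215.39542332524812], [0.0, 0.0, 1.0]] [-0.10274635  0.          0.          0.          0.        ] [[0.3606, 0.9327, -0.0004, -0.6245], [0.8907, -0.3442, 0.2971, -0.038], [0.2769, -0.1074, -0.9549, 0.379], [0.0, 0.0, 0.0, 1.0]]
{'time_s': 0.15, 'position': array([0.22518137, 0.58267725, 0.24774643]), 'orientation': array([ 0.69546929, -0.12971161,  0.12957584, -0.69477152]), 'wrist_force': array([ 0.87223613, -0.47376071,  0.88195892]), 'gripper_width': 0.08518031769929842} 0.017
```

View pics/scene0.png

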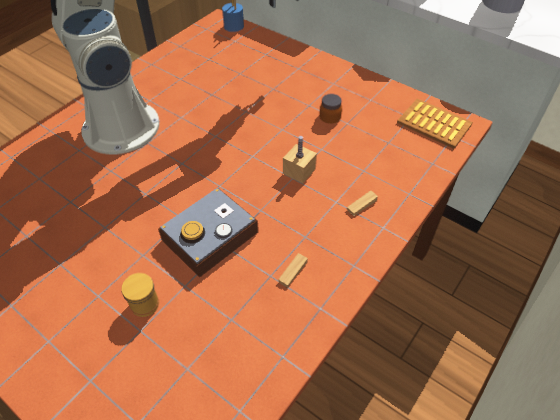

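View pics/top0.png

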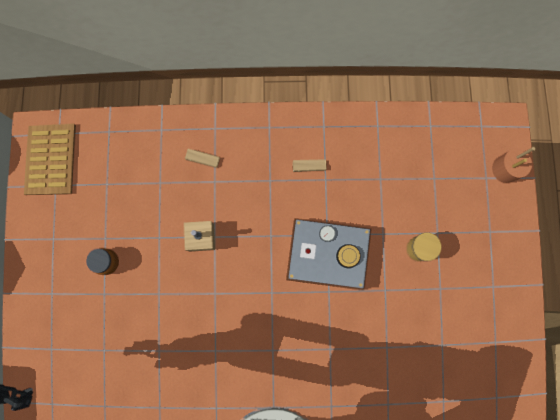

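View pics/wrist0.png

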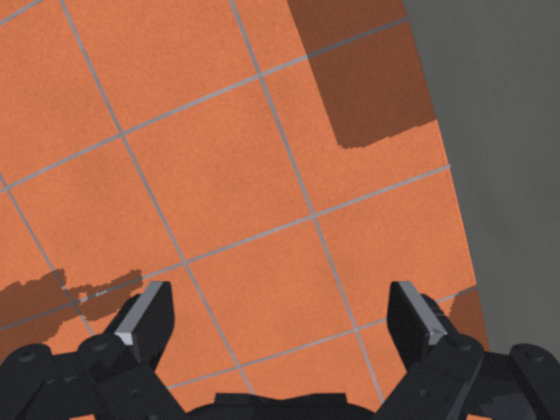

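The scene and top views show the tester (top px about 330,253), the stand with the vise (198,236), the jar (102,261), the canister (426,247) and the wedges (203,158 and 310,165). I'll zoom in for precise pixels.

Run:
```python
import cv2
t=cv2.imread("pics/top0.png"); s=cv2.imread("pics/scene0.png")
cv2.imwrite("pics/t_z.png",cv2.resize(t[205:300,280:380],None,fx=6,fy=6,interpolation=cv2.INTER_CUBIC))
cv2.imwrite("pics/t_v.png",cv2.resize(t[205:265,170:260],None,fx=8,fy=8,interpolation=cv2.INTER_CUBIC))
cv2.imwrite("pics/s_z.png",cv2.resize(s[180:280,150:270],None,fx=6,fy=6,interpolation=cv2.INTER_CUBIC))
cv2.imwrite("pics/s_v.png",cv2.resize(s[125:190,265:335],None,fx=8,fy=8,interpolation=cv2.INTER_CUBIC))
```

```text
(no output)
```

View pics/t_z.png

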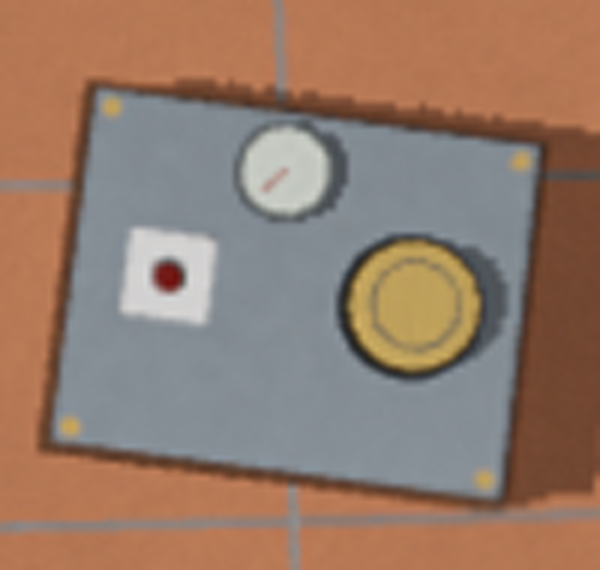

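View pics/t_v.png

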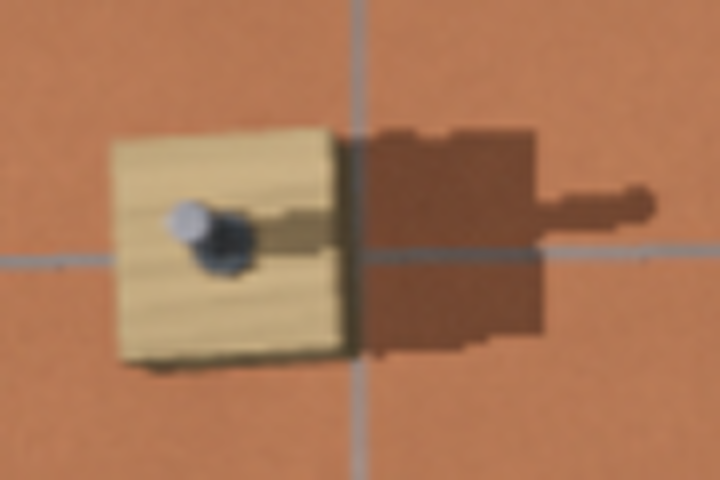

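View pics/s_z.png

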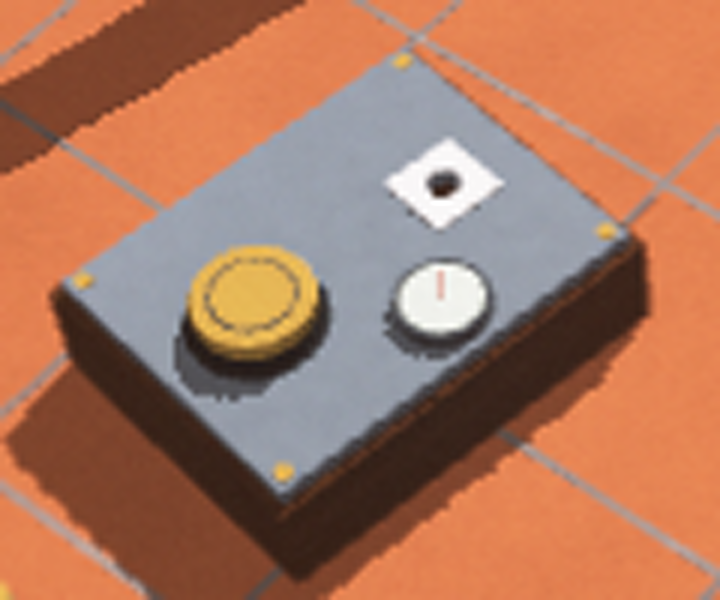

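View pics/s_v.png

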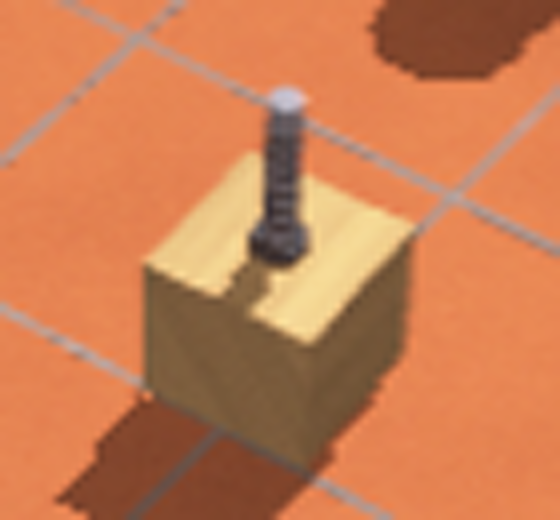

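```bash
cat > h.py <<'E'
import numpy as np, cv2, pickle
from scipy.optimize import least_squares
def nrm(r,uv): return cv2.undistortPoints(np.array(uv,float).reshape(-1,1,2),r["intrinsics"],r["dist"]).reshape(-1,2)
def tri(rs,uvs):
    n=[nrm(r,u)[0] for r,u in zip(rs,uvs)]
    X=cv2.triangulatePoints(rs[0]["view"][:3],rs[1]["view"][:3],n[0],n[1]).ravel();return X[:3]/X[3]
def ray(r,uv,z):
    n=nrm(r,uv)[0];R=r["view"][:3,:3];t=r["view"][:3,3];c=-R.T@t;d=R.T@np.array([n[0],n[1],1]);return c+d*(z-c[2])/d[2]
def proj(r,P):
    R=r["view"][:3,:3];return cv2.projectPoints(np.array(P,float).reshape(-1,1,3),cv2.Rodrigues(R)[0],r["view"][:3,3],r["intrinsics"],r["dist"])[0].reshape(-1,2)
E
python3 - <<'E'
from h import *
np.set_printoptions(precision=4,suppress=True)
T=pickle.load(open("pics/top0.pkl","rb"));S=pickle.load(open("pics/scene0.pkl","rb"))
c=lambda p,o,f:(np.array(p)+.5)/f-.5+o
tz=lambda p:c(p,(280,205),6);tv=lambda p:c(p,(170,205),8);sz=lambda p:c(p,(150,180),6);sv=lambda p:c(p,(265,125),8)
L=dict(plate=(tz((168,276)),sz((443,183)),.06),cap=(tz((416,304)),sz((253,295)),.075),dial=(tz((286,170)),sz((442,299)),.065),
s1=(tz((70,427)),sz((402,61)),.058),s2=(tz((112,107)),sz((606,231)),.058),s3=(tz((485,480)),sz((84,281)),.058),s4=(tz((521,161)),sz((284,471)),.058),
vtop=(tv((190,222)),sv((287,100)),.135),
k1=(tv((120,360)),sv((250,152)),.065),k2=(tv((343,347)),sv((145,265)),.065),k3=(tv((330,128)),sv((310,343)),.065),k4=(tv((112,143)),sv((413,236)),.065))
for k,(a,b,z) in L.items(): print(k,tri([T,S],[a,b]),ray(T,a,z)[:2],ray(S,b,z)[:2])
E
```

```text
plate [ 0.5312 -0.0929  0.0608] [ 0.5312 -0.093 ] [ 0.5308 -0.0924]
cap [ 0.5169 -0.195   0.077 ] [ 0.5167 -0.1956] [ 0.516  -0.1937]
dial [ 0.5749 -0.1434  0.0659] [ 0.5749 -0.1437] [ 0.5746 -0.1427]
s1 [ 0.4687 -0.0501  0.0593] [ 0.4684 -0.0505] [ 0.4683 -0.0489]
s2 [ 0.6037 -0.0706  0.0599] [ 0.6037 -0.0709] [ 0.603  -0.0692]
s3 [ 0.443  -0.2246  0.0592] [ 0.4428 -0.2251] [ 0.4425 -0.2238]
s4 [ 0.5776 -0.2444  0.0604] [ 0.5777 -0.2451] [ 0.5766 -0.2432]
vtop [0.575  0.1856 0.1354] [0.5743 0.185 ] [0.5753 0.1868]
k1 [0.5382 0.2193 0.0651] [0.538  0.2191] [0.5383 0.2196]
k2 [0.542  0.1486 0.0657] [0.5412 0.1479] [0.5424 0.1502]
k3 [0.6115 0.1523 0.0664] [0.6112 0.152 ] [0.6111 0.154 ]
k4 [0.6079 0.2229 0.0609] [0.6074 0.2222] [0.61   0.2192]
```

Every triangulated height matches the given sizes (plate 61 mm, cap 77, stand 65, vise top 135), so the underside is at z=0 and yaw ≈ -8.4°. Next I press the cap with the shut fingers.

```bash
cat >> h.py <<'E'
from scipy.spatial.transform import Rotation as Ro
Q0=np.array([ 0.69546929, -0.12971161,  0.12957584, -0.69477152])
def down():
    M=Ro.from_quat(Q0).as_matrix(); y=np.array([0,0,-1.]); z=M[:,2]-M[:,2]@y*y; z/=np.linalg.norm(z)
    return np.column_stack([np.cross(y,z),y,z])
def ori(x,y): return (Ro.from_euler('z',np.arctan2(y,x)-1.2)*Ro.from_matrix(down())).as_quat()
E
python3 - <<'E'
from h import *
from workcell import bot, hand, get_obs, vision
np.set_printoptions(precision=4,suppress=True)
cx,cy=.5163,-.1950
hand.move_gripper(0.0,40)
bot.reach([cx,cy,.20],ori(cx,cy))
r=vision.read_camera("wrist");pickle.dump(r,open("pics/w1.pkl","wb"));cv2.imwrite("pics/w1.png",r["frame"][:,:,::-1])
o=get_obs();print(o["time_s"],o["position"],o["joint_pos"],o["wrist_force"],o["gripper_width"])
print(proj(r,[[.5313,-.0932,.06],[cx,cy,.076]]))
E
```

```text
3.8917 [ 0.5165 -0.1944  0.2   ] [-0.3627  0.2932  1.8376  0.0001  1.0108 -0.0047] [ 0.4555 -0.0095 -0.8517] -0.00024883609632355585
[[248.4492  64.3665]
 [280.5891 214.2696]]
```

View pics/w1.png

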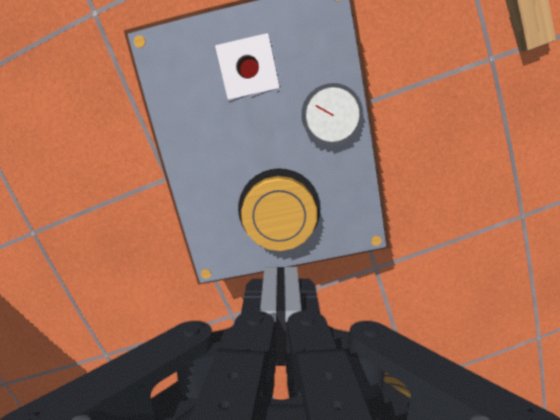

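The wrist view shows the hole at about (248,67) and the cap at (280,213). The predictions were (248,64) and (281,214), so they agree to about 1 mm. Pressing now.

Run:
```python
from h import *
from workcell import bot, hand, get_obs, vision
np.set_printoptions(precision=4,suppress=True)
cx,cy=.5163,-.1950
bot.servo_line([cx,cy,.098],velocity=.1)
f0=get_obs()["wrist_force"][2]
z=.095
while z>.0775:
    bot.servo_line([cx,cy,z],velocity=.02)
    o=get_obs(); f=o["wrist_force"][2]-f0; print(round(z,4),o["position"][2].round(4),f.round(1),round(o["time_s"],2))
    if f>16: break
    z-=.0015
bot.dwell(.3);o=get_obs();print(o["position"],o["wrist_force"])
```

```text
0.095 0.0951 0.8 5.36
0.0935 0.0934 0.2 5.61
0.092 0.0921 1.2 5.86
0.0905 0.0907 4.6 6.11
0.089 0.0892 4.7 6.36
0.0875 0.0876 5.0 6.61
0.086 0.0861 5.0 6.86
0.0845 0.085 9.5 7.11
0.083 0.0848 26.1 7.36
[ 0.5166 -0.1951  0.0848] [-5.93    2.7578 26.3555]
```

The cap is home: it hit a hard stop with the tips at z≈0.0678. Next is the vise.

Run:
```python
from h import *
from workcell import bot, hand, get_obs, vision
np.set_printoptions(precision=4,suppress=True)
bot.servo_line([.5163,-.195,.2],velocity=.15)
vx,vy=.575,.1857
bot.reach([vx,vy,.22],ori(vx,vy))
hand.move_gripper(.06,40)
r=vision.read_camera("wrist");pickle.dump(r,open("pics/w2.pkl","wb"));cv2.imwrite("pics/w2.png",r["frame"][:,:,::-1])
t=vision.read_camera("scene");cv2.imwrite("pics/s2.png",cv2.resize(t["frame"][170:290,140:280,::-1],None,fx=5,fy=5,interpolation=cv2.INTER_CUBIC))
o=get_obs();print(o["time_s"],o["position"],o["joint_pos"],o["wrist_force"],o["gripper_width"])
print(proj(r,[[vx,vy,.135],[vx,vy,.07]]))
```

```text
10.725 [0.575  0.1857 0.22  ] [ 0.31    0.3488  1.7069  0.      1.0858 -0.0045] [0.4749 0.4658 0.3421] 0.05955708114306313
[[280.5165 232.4974]
 [280.4271 203.6055]]
```

View pics/w2.png

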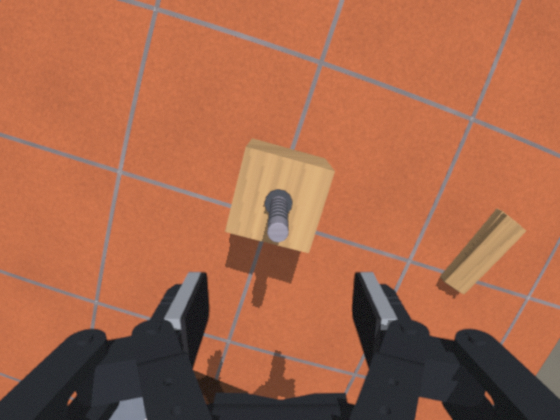

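View pics/s2.png

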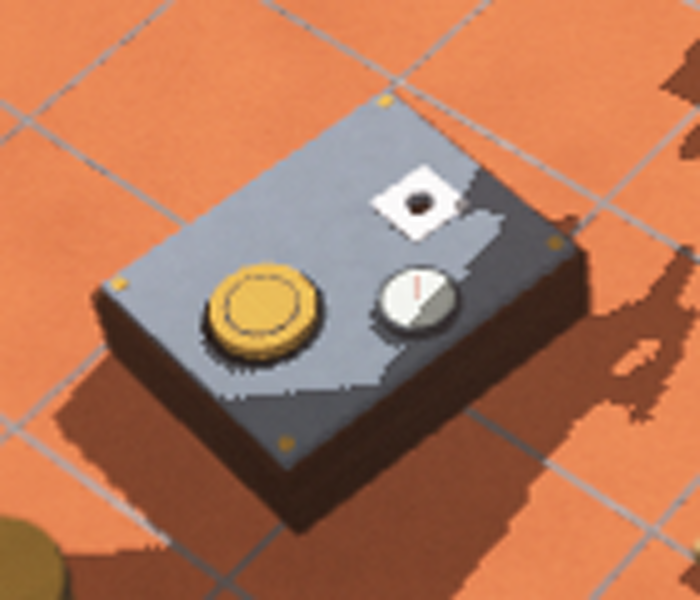

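The cap now sits flush in the scene crop. The vise is on the jaw centre line (top at (278,231), predicted (280,232)), so I'll grasp it.

Run:
```python
from h import *
from workcell import bot, hand, get_obs, vision
np.set_printoptions(precision=4,suppress=True)
vx,vy=.575,.1859
bot.servo_line([vx,vy,.1005],velocity=.1)
hand.move_gripper(0,70); o=get_obs(); print(o["gripper_width"],o["wrist_force"])
bot.servo_line([vx,vy,.2],velocity=.1)
ax,ay=.5313,-.0932
bot.reach([ax,ay,.2],ori(ax,ay))
for n in ("wrist","scene","top"):
    r=vision.read_camera(n);pickle.dump(r,open(f"pics/{n}3.pkl","wb"));cv2.imwrite(f"pics/{n}3.png",r["frame"][:,:,::-1])
    print(n,proj(r,[[ax,ay,.06],[ax,ay,.1075],[ax,ay,.1435]]).round(1).tolist())
    if n=="scene": cv2.imwrite("pics/s3z.png",cv2.resize(r["frame"][140:260,160:280,::-1],None,fx=5,fy=5,interpolation=cv2.INTER_CUBIC))
o=get_obs();print(o["time_s"],o["position"],o["wrist_force"],o["gripper_width"])
```

```text
0.010835283594747702 [-0.9592 -0.2942  3.9475]
wrist [[280.2, 208.2], [280.2, 229.6], [280.2, 252.2]]
scene [[223.4, 210.4], [221.7, 198.5], [220.4, 189.1]]
top [[307.7, 250.5], [308.8, 249.3], [309.7, 248.2]]
14.95 [ 0.5318 -0.092   0.1999] [ 0.29   -0.0249 -0.5983] 0.01120105009160275
```

View pics/wrist3.png

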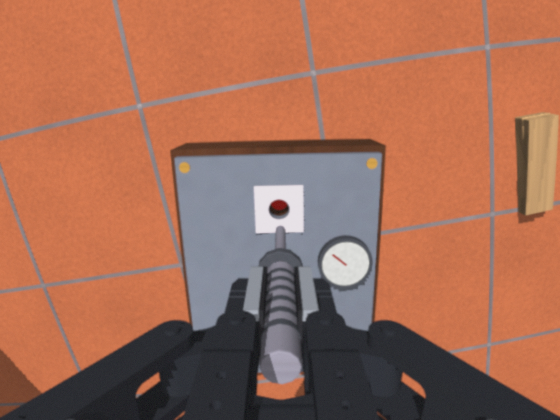

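View pics/s3z.png

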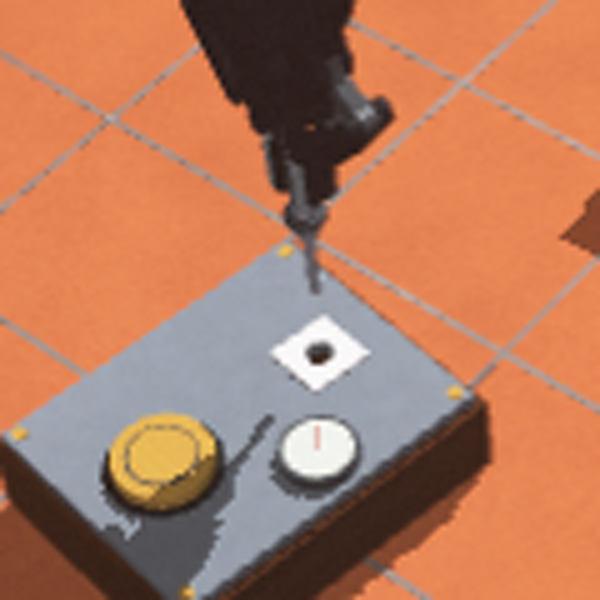

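View pics/top3.png

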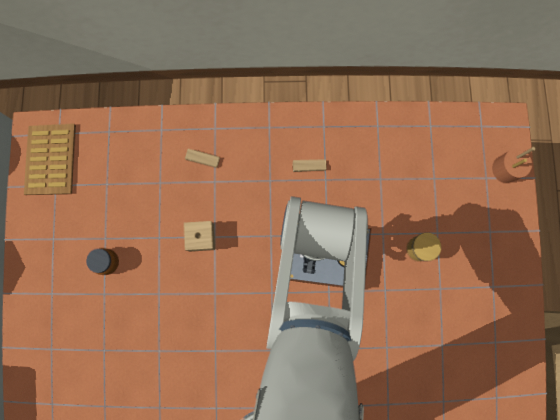

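The vise is gripped and upright. The pin tip in the wrist view is at (280,229) with the hole at (279,208), both as predicted to about 1 px. I'll lower it to just above the plate and check once more.

Run:
```python
from h import *
from workcell import bot, hand, get_obs, vision
np.set_printoptions(precision=4,suppress=True)
ax,ay=.5313,-.0932
bot.servo_line([ax,ay,.1585],velocity=.08); bot.dwell(.2)
ims=[]
for n,(a,b) in (("wrist",(160,230)),("scene",(165,175))):
    r=vision.read_camera(n);h=100 if n=="wrist" else 60
    print(n,proj(r,[[ax,ay,.06],[ax,ay,.068]]).round(1).tolist())
    ims.append(cv2.resize(r["frame"][a:a+h,b:b+h,::-1],(390,390),interpolation=cv2.INTER_CUBIC))
    if n=="scene": ims[-1]=cv2.resize(r["frame"][175:235,190:250,::-1],(390,390),interpolation=cv2.INTER_CUBIC)
cv2.imwrite("pics/c4.png",np.hstack(ims))
o=get_obs();print(o["time_s"],o["position"],o["wrist_force"],o["gripper_width"])
```

```text
wrist [[279.9, 224.9], [279.9, 229.0]]
scene [[223.4, 210.4], [223.1, 208.4]]
15.9167 [ 0.5316 -0.0933  0.1589] [-0.5056  0.0864 -1.0007] 0.011421501156159931
```

View pics/c4.png

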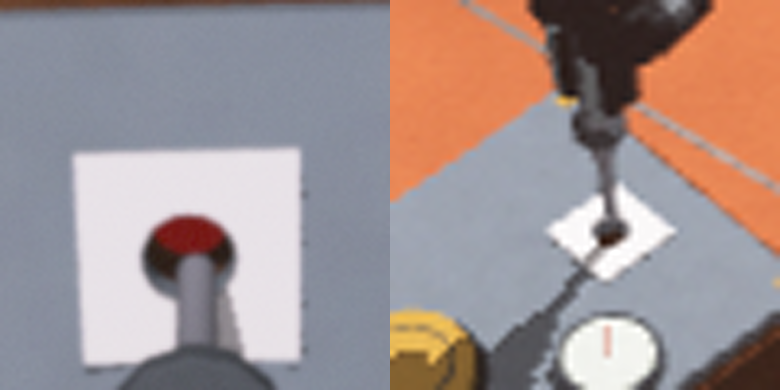

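The pin is over the hole, about 1.5 mm toward +x (image right) with 5 mm of clearance. I'll trim 1.2 mm and push down.

Run:
```python
from h import *
from workcell import bot, hand, get_obs, vision
np.set_printoptions(precision=4,suppress=True)
ax,ay=.5301,-.0932
bot.servo_line([ax,ay,.1585],velocity=.03)
f0=get_obs()["wrist_force"].copy()
zs=list(np.arange(.150,.130,-.006))+list(np.arange(.1285,.112,-.001))
for z in zs:
    bot.servo_line([ax,ay,z],velocity=.02)
    o=get_obs(); f=o["wrist_force"]-f0; print(round(z,4),o["position"].round(4),f.round(1),round(o["time_s"],2))
    if f[2]>12 or (z>.129 and np.linalg.norm(f)>5): break
bot.dwell(.3);o=get_obs();print(o["position"],o["wrist_force"]-f0,o["gripper_width"])
```

```text
0.15 [ 0.5301 -0.0932  0.1499] [ 0.6 -0.4 -0.2] 16.74
0.144 [ 0.53   -0.0932  0.1438] [-0.2 -0.7 -0.4] 17.19
0.138 [ 0.53   -0.0932  0.1378] [ 0.6 -0.4 -0. ] 17.64
0.132 [ 0.53   -0.0932  0.1319] [ 0.4 -1.1 -1. ] 18.09
0.1285 [ 0.53   -0.0932  0.1283] [-0.6 -0.9 -0.7] 18.42
0.1275 [ 0.5301 -0.0932  0.1275] [-0.4 -1.1 -0.4] 18.67
0.1265 [ 0.5302 -0.0932  0.1266] [ 0.  -0.4  1.7] 18.92
0.1255 [ 0.5303 -0.0932  0.1256] [-0.2 -1.1  1.2] 19.17
0.1245 [ 0.5302 -0.0932  0.1245] [-0.1 -1.3  2.3] 19.42
0.1235 [ 0.5302 -0.0932  0.1235] [ 0.6 -0.9  2.4] 19.67
0.1225 [ 0.5302 -0.0932  0.1226] [ 0.1 -1.   3.3] 19.92
0.1215 [ 0.5302 -0.0932  0.1215] [ 0.  -0.9  4.3] 20.17
0.1205 [ 0.5303 -0.0932  0.1206] [ 0.5 -1.3  5.6] 20.42
0.1195 [ 0.5305 -0.0933  0.1203] [-1.3 -2.1 12.1] 20.67
[ 0.5305 -0.0933  0.1203] [-1.8697 -0.9944 13.0853] 0.011522593255178348
```

Contact came at TCP z=0.1266 and the stop at 0.1203. That is the full 6 mm travel with the expected spring ramp. I'll check by picture before handing in.

Run:
```python
from h import *
from workcell import get_obs, vision
r=vision.read_camera("wrist");s=vision.read_camera("scene")
cv2.imwrite("pics/c5.png",np.hstack([cv2.resize(r["frame"][130:330,180:380,::-1],(390,390)),cv2.resize(s["frame"][170:270,150:250,::-1],(390,390),interpolation=cv2.INTER_CUBIC)]))
cv2.imwrite("pics/s5.png",s["frame"][:,:,::-1])
```

```text
(no output)
```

View pics/c5.png

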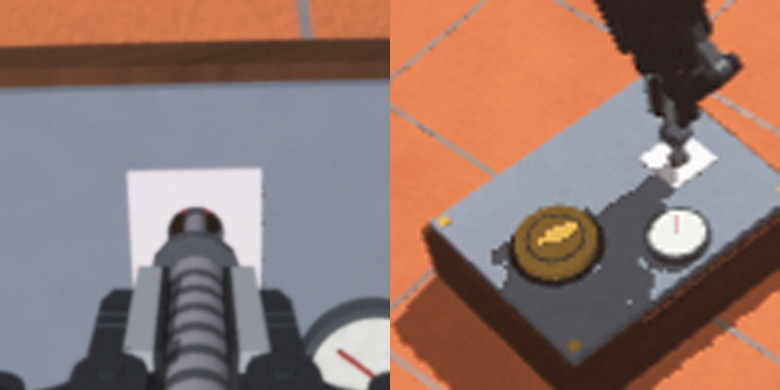

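View pics/s5.png

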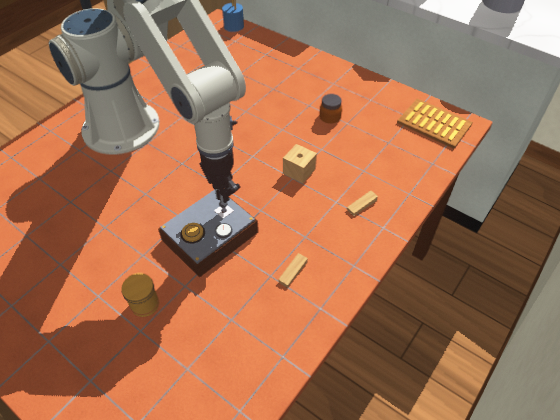

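The pin is centred in the hole (crop about (195,215)) with the barrel between the pads. The cap is flush, and the canister, jar and wedges sit at the same pixels as at the start.

Run:
```python
from workcell import hand_in, get_obs
o=get_obs();print(o["time_s"],o["position"],o["wrist_force"],o["gripper_width"])
hand_in()
```

```text
21.0667 [ 0.53047611 -0.09327042  0.12029437] [-1.7418098  -0.47753663 12.56481174] 0.01098969597903557
the job is handed in; nothing more can be done
```

I pressed the cap home, took the vise out of its stand by the barrel, and pressed the red button fully down through the hole. I handed in at 21.1 s, still gripping the vise and holding the button. The hand-in reports no verdict, so the results below are my own checks.

- **Cap:** it slid at about 5 N, less than the 8 N given, and reached a hard stop at 26 N. The fingertips were then at z ≈ 67.8 mm, against 68 mm for fully home, and the cap looks flush in the last picture.
- **Button:** the pin touched at TCP z = 126.6 mm and stopped at 120.3 mm, so it covered the full 6 mm. The spring force rose to about 5.6 N, and I held it at about 12.5 N.
- **Pin and grip:** the last wrist picture shows the pin in the hole without touching the rim, and the barrel between the pads. The gripper reads an 11 mm opening on the 13 mm barrel; I did not look into the difference, and the vise did not slip.
- **Other objects:** the canister, jar and both wedges look unmoved in the last scene picture.

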